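# Make up two glazing kits for the pottery class

### The job

Make up the two glazing kits. The brown box gets the blue and the green jar, one standing in each compartment, and then the bisque tile laid flat across both lids, centred and lengthways with the box; the white box gets the yellow jar standing in one compartment and then the bisque mug upright in the other, its handle not touching the jar. In each box the heavy jars go in before the brittle bisque, which must be set down and not dropped; leave the black jar and the steel bowl where they are.

Things in the scene. Friction and masses are not known exactly. Their poses are not given: they have to be found in the camera images.
- jar_blue: straight-sided screw-top glaze jar, 54 mm across and 75 mm tall, glaze and lid dark blue, with a paper band; about 200 g (differs by a third); its flat lid (18 mm high) is as wide as the jar. Starts upright on a 15 mm thick wooden board near the robot, in a row with the other jars and the mug, about 150 mm apart in any order. Origin: centre of the underside, z up
- jar_green: straight-sided screw-top glaze jar, 54 mm across and 75 mm tall, glaze and lid green, with a paper band; about 200 g (differs by a third); its flat lid (18 mm high) is as wide as the jar. Starts upright on a 15 mm thick wooden board near the robot, in a row with the other jars and the mug, about 150 mm apart in any order. Origin: centre of the underside, z up
- jar_yellow: straight-sided screw-top glaze jar, 54 mm across and 75 mm tall, glaze and lid yellow, with a paper band; about 200 g (differs by a third); its flat lid (18 mm high) is as wide as the jar. Starts upright on a 15 mm thick wooden board near the robot, in a row with the other jars and the mug, about 150 mm apart in any order. Origin: centre of the underside, z up
- jar_black: straight-sided screw-top glaze jar, 54 mm across and 75 mm tall, glaze and lid black, with a paper band; about 200 g (differs by a third); its flat lid (18 mm high) is as wide as the jar. Starts upright on a 15 mm thick wooden board near the robot, in a row with the other jars and the mug, about 150 mm apart in any order. Origin: centre of the underside, z up. Spare: not for either kit
- mug: salmon-pink unglazed (bisque) mug with an open mouth, 62 mm across and 80 mm tall, walls 4 mm, about 180 g (differs by a third); its handle sticks out along the mug's own +x to 56 mm from the axis, and hangs between 31 and 74 mm above the underside, so it passes over the 30 mm walls of a box. Starts upright on the 15 mm board among the jars. Origin: centre of the underside, z up
- tile: salmon-pink unglazed (bisque) flat tile, 125 mm (its x) by 60 mm (its y) by 10 mm thick, about 130 g (differs by a third), lying on the bench beside the boxes. Origin: centre of the underside, z up
- box_brown: loose open kit box, dark brown wood, 166 mm long (its x) by 88 mm wide (its y) by 30 mm high, about 400 g, standing on the bench; walls and the middle partition 8 mm thick and 30 mm high, floor 6 mm thick. Two equal compartments, each 71 mm (x) by 72 mm (y), centred 39.5 mm either side of the box's middle along its x. Origin: centre of the underside, z up
- box_white: loose open kit box, painted white, 166 mm long (its x) by 88 mm wide (its y) by 30 mm high, about 400 g, standing on the bench; walls and the middle partition 8 mm thick and 30 mm high, floor 6 mm thick. Two equal compartments, each 71 mm (x) by 72 mm (y), centred 39.5 mm either side of the box's middle along its x. Origin: centre of the underside, z up
- bowl: round steel mixing bowl, 170 mm across and 75 mm high, on one side of the bench; to be left alone. Origin: centre of the underside
There are look-alikes about, which are no part of the job. Of the things like the box_brown, leave any that is orange; of the rest the larger one is meant. Of the things like the jar_green, leave any that is red; of the rest the smaller one is meant.

How it is judged (in metres and radians):
At the end, for the whole second after the job is handed in: Blue and green jars upright in the brown box, yellow jar and mug upright in the white, one per compartment (13 mm), mug and jar apart; tile flat on the two lids, within 20 mm along, 15 mm across and 15 degrees of the box; boxes level on the bench, all at rest (y of jar_blue in the frame of box_brown between -0.013 and 0.013 m and z of jar_blue in the frame of box_brown between 0.001 and 0.011 m and angle between each of jar_blue, jar_green, jar_yellow, mug's own z axis and vertical below 0.1 rad and (x of jar_blue in the frame of box_brown between 0.0265 and 0.0525 m or x of jar_blue in the frame of box_brown between -0.0525 and -0.0265 m) and y of jar_green in the frame of box_brown between -0.013 and 0.013 m and z of jar_green in the frame of box_brown between 0.001 and 0.011 m and (x of jar_green in the frame of box_brown between 0.0265 and 0.0525 m or x of jar_green in the frame of box_brown between -0.0525 and -0.0265 m) and x of tile in the frame of box_brown between -0.02 and 0.02 m and y of tile in the frame of box_brown between -0.015 and 0.015 m and z of tile in the frame of box_brown between 0.076 and 0.086 m and angle between tile's own z axis and vertical below 0.07 rad and angle between the x axis of tile and the x axis of box_brown, either way round below 0.26 rad and y of jar_yellow in the frame of box_white between -0.013 and 0.013 m and z of jar_yellow in the frame of box_white between 0.001 and 0.011 m and (x of jar_yellow in the frame of box_white between 0.0265 and 0.0525 m or x of jar_yellow in the frame of box_white between -0.0525 and -0.0265 m) and y of mug in the frame of box_white between -0.013 and 0.013 m and z of mug in the frame of box_white between 0.001 and 0.011 m and (x of mug in the frame of box_white between 0.0265 and 0.0525 m or x of mug in the frame of box_white between -0.0525 and -0.0265 m) and contact force between mug and jar_yellow below 0.05 N and linear speed of each of jar_blue, jar_green, jar_yellow, mug, tile below 0.02 m/s and angle between each of box_brown, box_white's own z axis and vertical below 0.05 rad and height (world z) of each of box_brown, box_white below 0.006 m); the robot touches nothing.
It fails at once if the mug is put into the white box before the yellow jar (x of mug in the frame of box_white between -0.08 and 0.08 m and y of mug in the frame of box_white between -0.045 and 0.045 m and z of mug in the frame of box_white below 0.02 m and not (x of jar_yellow in the frame of box_white between -0.08 and 0.08 m and y of jar_yellow in the frame of box_white between -0.045 and 0.045 m and z of jar_yellow in the frame of box_white below 0.03 m)).
It fails at once if the mug is dropped (linear speed of mug above 0.5 m/s and contact force between mug and the fingers below 0.02 N).
It fails at once if the tile is dropped (linear speed of tile above 0.5 m/s and contact force between tile and the fingers below 0.02 N).
It fails at once if the spare black jar is disturbed (distance of jar_black from where it was at the start of the episode above 0.03 m or angle between jar_black's own z axis and vertical above 0.4 rad).
It fails at once if the steel bowl is disturbed (distance of bowl from where it was at the start of the episode above 0.04 m).
It also fails if it takes over 134 s, if anything falls off the work surface, if the arm or the gripper's body presses on something with over 40 N, if the wrist force passes 120 N, or if a joint passes its speed limit or range.

### The arm

A 6-joint arm with a two-finger parallel gripper is mounted at the origin on the work surface. World frame = base frame: x ahead of the robot, y to its left, z up, the work surface at z = 0. Lengths are in mm, angles in degrees, forces in N, time in s.
With the tool pointing down it reaches from about 300 to 850 mm from the base axis. Payload 4.2 kg.
Tool frame: the origin (TCP) lies on the centre line of the jaws, within the pads' length; the fingertips stand 14 mm ahead of it and the grasp point (between the pads) lies 5 mm behind it; z points along the fingers, y is the line along which they close (so a half turn about z gives the same grasp; the last joint's range is limited). The gripper opens to 91 mm and grips with 3 to 60 N. Pads are 32 mm wide; open, the fingers measure 118 mm over their backs; the gripper's body (76 mm by 178 mm) begins 60 mm behind the grasp point.
Start: joints at [-72.823, 18.312, 89.639, -0, 72.044, -1.146], TCP at [180.77, -545.861, 227.976] pointing down, gripper open.
Joint ranges: [-177.97, 177.97], [-48.28, 115.42], [12.27, 149.76], [-77.06, 257.06], [2.81, 150.46], [-146.56, 146.56]. Speed limits (degrees/s): [147.25, 147.25, 180, 180, 180, 180].

### API

Orientations are given as [roll, pitch, yaw] about the fixed x, y, z axes, in that order (R = Rz(yaw) Ry(pitch) Rx(roll)).
In Python, from workcell import env gives the robot as it stands.
- The arm moves only by the tool arm_command, never from a script. Its argument "motion" is a list of rows, each an object with "offset": the shift along the tool's x, y, z in m, a list of three; "spin": the turn about the tool's z in rad. In form: [{"offset": [tx, ty, tz], "spin": spin}, ...]. A call has 1 to 5 rows; each row shifts and turns the commanded pose from where the row before left it, along the tool's axes as they then stand; what a row does not reach is not made up. A row lasts 1/8 s, in which the tool goes at most 62.5 mm and 10.7 degrees, less where a joint would pass 70% of its speed; a pose out of reach is approached as far as the arm can. A call with a gripper value outside its range is refused whole. "jaw" is the finger opening in m, from 0 to 0.0912, set as the call begins (left out, the last holds). The fingers move at their own pace and stop on an object; "newtons" is the grip in N (left out, the last holds). Time passes only in rows, so rows that do not move let the fingers close. It gives the time, the measured TCP pose, the force, the opening and the grip force at its end, in the units of the state.
- env.state(): the state, without advancing time (a new reading comes with each control period).
- env.grab_frame(name): name is "scene" or "top" or "wrist"; returns (picture, depth): 400x640x3 uint8, blue, green, red; 400x640 float32, mm along the optical axis (not along the pixel's ray), 0 where there is no reading.
- env.camera_model(name): a dict with "fx", "fy", "cx", "cy" (pixels), "eye" and "rotation" of the camera in the world; the wrist camera has in their place "hand_eye" (4x4, takes a point from camera to tool coordinates, whose origin is the TCP and whose axes are the flange's). Camera axes: x right, y down, z forward; pixel columns grow to the right and rows downward; lengths in mm; the calibration is good to about 2 mm. A picture is of the moment at which its call begins: read the wrist's pose just before it. camera_model takes no time and is no camera call.
- env.job_done(): hands the job in; it is judged then, once.
Trained networks look in the newest picture that a camera, given by its name, has taken for a name from the list of things; names that differ only in an ending like _2 or _b are one class to them, and where a whole thing is asked for, a point or a joint stands for the part that bears it (a point fixed in the world has none). Each returns a list of dicts, best first, with "score" (0 to 1); they miss things now and then, are a little off and sometimes report something else, mostly with a low value. They report only what shows in the picture. A call takes as long as a camera call. They do not tell look-alikes from the thing itself.
- env.boxes_of(camera, target): "bbox" ([left, top, right, bottom] in pixels, round what is visible of it).
- env.pinpoint(camera, target): "location" ([column, row] in pixels: a listed point, or the origin of a listed thing).
The state is a dict: "time_s": time; "qpos": joint angles; "qvel": joint speeds; "effort": joint torques, N m; "ee_pos": TCP position; "ee_rot": TCP orientation; "force": force on the tool from outside, world axes, zero at the start; "torque": the same for the moment, N m; "gripper_width": finger opening in mm; "gripper_force": force on a finger pad.
Only numpy, scipy, OpenCV 4.12 (cv2) and the standard library are available. Lean on these libraries where they do the work, as an engineer would, in place of code of your own. Each camera call takes 0.05 s, during which the arm holds its last target. There are 200 camera calls.

## Working session

There is one attempt and no reset: what is moved stays moved. The work goes in short steps, Python scripts to look and compute and a tool call to move; the robot and the scene stay as the last step left them, time stands still between calls to the robot, and variables do not carry over. Pictures are saved under pics/ and viewed, at most 14 in all, crops included, and the job is handed in when it is done.

Besides the shell and the picture viewer there is one more tool, called after ">>>" in YAML: its name, and indented under it one key for each argument. arm_command: Moves the arm, as the interface text tells. Its arguments: {"type":"object","properties":{"motion":{"type":"array"},"jaw":{"type":"number"},"newtons":{"type":"number"}},"required":["motion"]}

```bash
ls; mkdir -p pics; python3 - <<'E'
from workcell import env
import cv2,numpy as np
for n in ("top","scene"):
    p,d=env.grab_frame(n); cv2.imwrite(f"pics/{n}0.png",p); np.save(f"{n}0.npy",d)
    m=env.camera_model(n); print(n,{k:np.round(v,3).tolist() for k,v in m.items()})
s=env.state(); print(s)
print(np.round(env.camera_model("wrist")["hand_eye"],3).tolist())
E
```

```text
pics
top {'fx': 460.732, 'fy': 460.732, 'cx': 317.64, 'cy': 203.603, 'eye': [374.58, -14.506, 1401.353], 'rotation': [-173.15, 0.39, -91.5]}
scene {'fx': 411.276, 'fy': 411.276, 'cx': 326.881, 'cy': 197.608, 'eye': [963.333, 606.816, 1236.994], 'rotation': [-147.365, 0.608, 144.568]}
{'time_s': 0.1, 'qpos': array([-7.28231970e+01,  1.83478991e+01,  8.96963932e+01,  7.85883191e-04,
        7.20436312e+01, -1.14589730e+00]), 'qvel': array([ 0.00551437,  0.08074449, -0.100188  ,  0.01692007,  0.04419234,
        0.09412098]), 'effort': array([-1.17261952e-04, -4.13331771e+01, -2.32509327e+01,  7.28605594e-02,
        4.21808346e-02, -7.11369285e-05]), 'ee_pos': array([ 180.6477996 , -545.46139368,  227.22560633]), 'ee_rot': array([-1.79912109e+02, -2.50540622e-03,  1.83224555e+01]), 'force': array([ 0.4659212 ,  0.10487449, -0.68610671]), 'torque': array([ 0.02329102, -0.01617996, -0.0147586 ]), 'gripper_force': 0.0, 'gripper_width': 90.86471559388802}
[[0.001, -0.966, -0.257, 71.694], [1.0, 0.001, 0.0, -0.629], [-0.0, -0.257, 0.966, -157.555], [0.0, 0.0, 0.0, 1.0]]
```

View pics/top0.png

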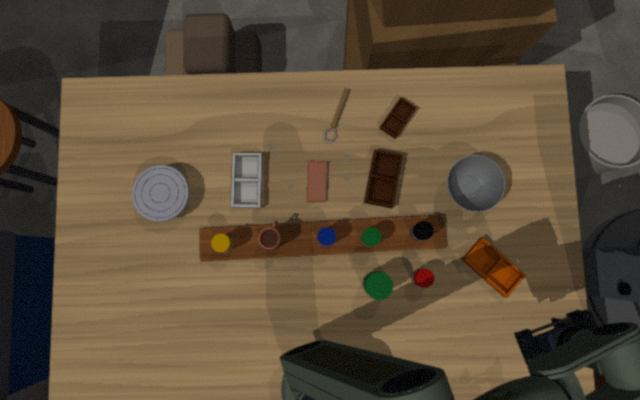

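View pics/scene0.png

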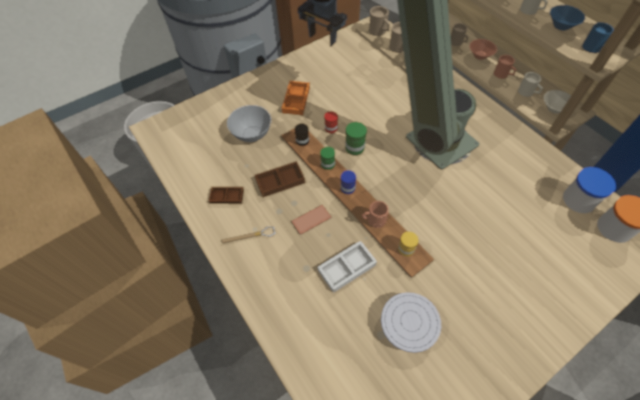

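Top view (up = +x, left = +y). Jars on the board: yellow (221,243), blue (327,236), small green (371,237), black (423,230); the mug is at (270,237). Look-alikes: large green (378,285) and red (424,278) jars off the board. Boxes: large brown (385,178), small brown (399,117), orange (493,266), white (247,180). The tile is at (317,181). I choose the green jar at (371,237), which is smaller than the other green one, and the brown box at (385,178), which is the larger brown one.

```bash
cat > h.py <<'E'
from workcell import env
import cv2,numpy as np
from scipy.spatial.transform import Rotation as R
def cam(n):
    m=env.camera_model(n); K=(m["fx"],m["fy"],m["cx"],m["cy"])
    if n=="wrist":
        s=env.state(); T=np.eye(4); T[:3,:3]=R.from_euler("xyz",s["ee_rot"],degrees=True).as_matrix(); T[:3,3]=s["ee_pos"]
        return K,T@np.array(m["hand_eye"])
    T=np.eye(4); T[:3,:3]=R.from_euler("xyz",m["rotation"],degrees=True).as_matrix(); T[:3,3]=m["eye"]; return K,T
def look(n,save=None):
    K,T=cam(n); p,d=env.grab_frame(n)
    if save: cv2.imwrite(f"pics/{save}.png",p)
    return K,T,p,d
def cloud(K,T,d):
    v,u=np.mgrid[:d.shape[0],:d.shape[1]]
    P=np.stack([(u-K[2])/K[0]*d,(v-K[3])/K[1]*d,d],-1)@T[:3,:3].T+T[:3,3]
    P[d<=0]=np.nan; return P
def rect(P,mask):
    xy=P[mask][:,:2].astype(np.float32); (c,wh,a)=cv2.minAreaRect(xy)
    if wh[0]<wh[1]: wh=wh[::-1]; a+=90
    return np.round(c,1),np.round(wh,1),round((a+90)%180-90,1),np.round(np.nanpercentile(P[mask][:,2],[5,50,95]),1)
def ray(K,T,u,v,z):
    r=T[:3,:3]@np.array([(u-K[2])/K[0],(v-K[3])/K[1],1]); return T[:3,3]+r*(z-T[2,3])/r[2]
def pose():
    s=env.state(); return np.round(s["ee_pos"],1),np.round(s["ee_rot"],1)
def togo(x,y,z,yaw):
    "offset in m (tool axes) and spin (rad) for tool pointing down"
    s=env.state(); A=R.from_euler("xyz",s["ee_rot"],degrees=True).as_matrix()
    o=A.T@(np.array([x,y,z])-s["ee_pos"])/1000; y0=s["ee_rot"][2]
    d=(yaw-y0+90)%180-90
    return np.round(o,4),"spin",round(-np.radians(d),4)
E
python3 - <<'E'
from h import *
p=cv2.imread("pics/top0.png"); d=np.load("top0.npy"); K,T=cam("top"); P=cloud(K,T,d)
hsv=cv2.cvtColor(p,cv2.COLOR_BGR2HSV)
for n,u,v,r in [("brown",385,178,38),("white",247,180,38),("tile",317,181,30),("smallbrown",399,117,28)]:
    m=np.zeros(d.shape,bool); m[v-r:v+r,u-r:u+r]=1
    m&=(P[...,2]>5)&(P[...,2]<60)
    n_,l,st,c=cv2.connectedComponentsWithStats(m.astype(np.uint8)); k=1+np.argmax(st[1:,4])
    print(n,rect(P,l==k),hsv[v,u])
for n,u,v in [("yellow",221,243),("mug",270,237),("blue",327,236),("green",371,237),("black",423,230),("biggreen",378,285),("red",424,278),("bowl",477,183)]:
    m=np.zeros(d.shape,bool); r=16; m[v-r:v+r,u-r:u+r]=1
    m&=(P[...,2]>70)&(P[...,2]<115)
    print(n,rect(P,m) if m.sum()>4 else None)
m=(P[...,2]>8)&(P[...,2]<25); m[:205]=0;m[270:]=0;m[:,:195]=0;m[:,455:]=0
print("board",rect(P,m))
print(pose())
E
```

```text
brown (array([ 617. , -210.4]), array([176.2, 101.4]), -14.1, array([ 5.4, 12.1, 32.9])) [ 13 233  46]
white (array([623.5, 205. ]), array([177.3,  89.1]), -2.1, array([ 5.4, 17.2, 32.2])) [ 12   9 137]
tile (array([612.2,  -7.5]), array([125.1,  64.6]), -2.2, array([ 5.8,  9.8, 14.8])) [  9 127 124]
smallbrown (array([ 808.7, -267.5]), array([132.4,  69.1]), -36.4, array([ 5.3, 15.7, 24.6])) [ 14 239  49]
yellow (array([429.7, 270.6]), array([53.2, 52. ]), 61.3, array([81.4, 88.6, 93. ]))
mug (array([445.4, 132.7]), array([76. , 60.6]), 9.9, array([76.4, 91.6, 97.9]))
blue (array([439.1, -31.1]), array([51.5, 51.4]), -2.3, array([84.8, 89.2, 93.3]))
green (array([ 435.6, -158.9]), array([51.4, 51.2]), 89.1, array([84.6, 89.2, 93.6]))
black (array([ 448.9, -308.5]), array([52.9, 52.9]), 60.8, array([82.8, 88.9, 93.4]))
biggreen (array([ 298.8, -171.6]), array([77.2, 77. ]), 83.4, array([102.5, 107.9, 112.3]))
red (array([ 313.2, -306.9]), array([51.8, 50.7]), 88.5, array([70.7, 74.8, 79. ]))
bowl None
board (array([449.2, -19.4]), array([742.9, 188.3]), 86.4, array([ 9.8, 14.4, 19.8]))
(array([ 180.6, -545.5,  227.2]), array([-179.9,   -0. ,   18.3]))
```

```bash
python3 - <<'E'
import cv2
p=cv2.imread("pics/top0.png")[90:310,190:530]; cv2.imwrite("pics/crop.png",cv2.resize(p,(790,511),interpolation=cv2.INTER_CUBIC))
E
```

```text
(no output)
```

View pics/crop.png

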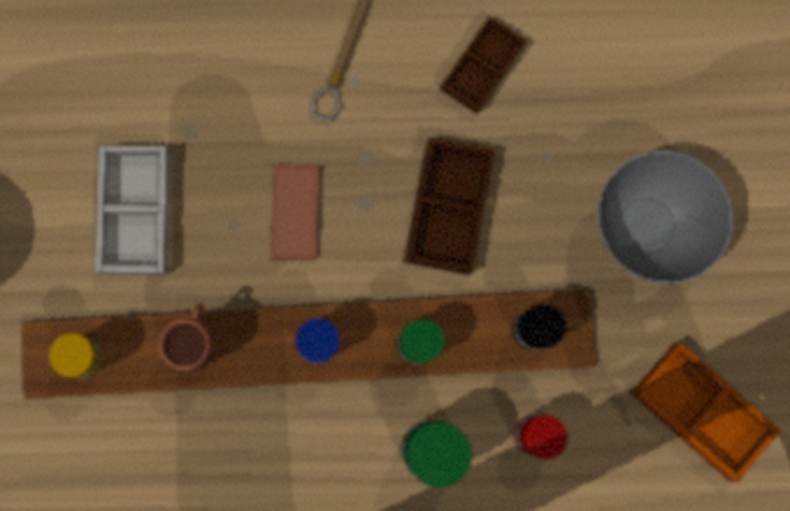

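The crop confirms the choice: the green jar on the board is the smaller of the two, the brown box at (385,178) is the larger, and the mug handle points about +x. Moving to a view above the green jar and brown box.

>>> arm_command:
  motion:
    - {"offset":[0,0,-0.01],"spin":0.16}
    - {"offset":[0,0,-0.01],"spin":0.16}
    - {"offset":[0.037,-0.04,-0.008],"spin":0}
    - {"offset":[0.037,-0.04,-0.008],"spin":0}
    - {"offset":[0.037,-0.04,-0.008],"spin":0}
  jaw: 0.09
  newtons: 20

```text
time_s: 0.72
ee_pos: [292.5, -424.5, 271.7]
ee_rot: [-180.0, 0.0, -0.1]
force: [0.2, -0.3, 0.0]
gripper_width: 90.0
gripper_force: 0.0
```

>>> arm_command:
  motion:
    - {"offset":[0.037,-0.04,-0.005],"spin":0}
    - {"offset":[0.037,-0.04,-0.005],"spin":0}
    - {"offset":[0.037,-0.04,-0.005],"spin":0}
    - {"offset":[0.037,-0.04,-0.005],"spin":0}
    - {"offset":[0.037,-0.04,-0.005],"spin":0}

```text
time_s: 1.35
ee_pos: [477.7, -224.4, 296.8]
ee_rot: [180.0, 0.0, -0.0]
force: [0.6, 0.9, 0.3]
gripper_width: 90.2
gripper_force: 0.0
```

>>> arm_command:
  motion:
    - {"offset":[0.035,-0.04,0],"spin":0}
    - {"offset":[0,0,0],"spin":0}
    - {"offset":[0,0,0],"spin":0}

```text
time_s: 1.72
ee_pos: [511.3, -186.1, 296.5]
ee_rot: [180.0, 0.1, 0.0]
force: [-0.4, -0.4, 0.1]
gripper_width: 89.9
gripper_force: 0.0
```

```bash
python3 - <<'E'
from h import *
K,T,p,d=look("wrist","w1"); print(pose(),K)
np.save("w1.npy",d)
for n in ("jar_green","jar_blue","box_brown","tile"):
    for r in env.pinpoint("wrist",n)[:3]:
        u,v=r["location"]; z={"j":15,"b":0,"t":0}[n[0]]; print(n,r["score"],np.round([u,v]),np.round(ray(K,T,u,v,z),1))
E
```

```text
(array([ 511.1, -186.6,  296.6]), array([ 1.8e+02,  1.0e-01, -1.0e-01])) (306.18527783798316, 306.18527783798316, 323.5765019006107, 199.7488755485189)
jar_green 0.76 [312. 294.] [ 307.5 -168.    15. ]
jar_green 0.58 [396. 288.] [ 318.4 -301.9   15. ]
jar_blue 0.77 [217. 218.] [437.8 -25.2  15. ]
jar_blue 0.72 [ 20. 222.] [430.8 272.8  15. ]
box_brown 0.82 [339.  93.] [ 616.6 -207.1    0. ]
box_brown 0.28 [ 22. 222.] [425.9 286.2   0. ]
tile 0.81 [198.  94.] [615.2  -8.7   0. ]
```

View pics/w1.png

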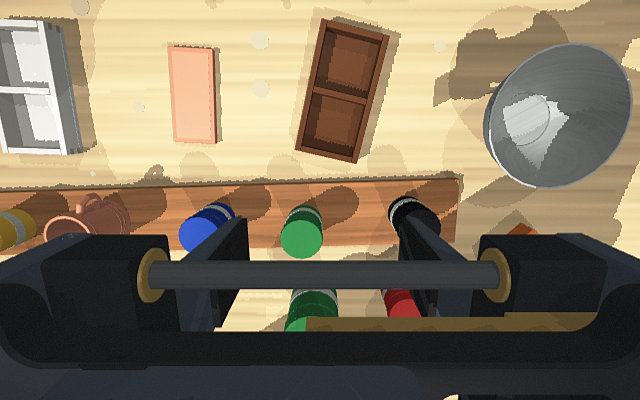

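The wrist view shows the green jar (302,225), blue jar (210,228), brown box (342,90), tile (193,93), mug (90,220) and white box (35,85). I'll fit them with depth.

```bash
cat >> h.py <<'E'
def comp(P,u,v,r,z0,z1):
    m=np.zeros(P.shape[:2],bool); m[max(v-r,0):v+r,max(u-r,0):u+r]=1
    m&=(P[...,2]>z0)&(P[...,2]<z1)
    n,l,st,c=cv2.connectedComponentsWithStats(m.astype(np.uint8)); return l==1+np.argmax(st[1:,4])
def circ(P,m):
    h=cv2.minEnclosingCircle(P[m][:,:2].astype(np.float32)); return np.round(h[0],1),round(h[1],1),np.round(np.nanmedian(P[m][:,2]),1),np.round(np.nanmean(P[m][:,:2],0),1)
E
python3 - <<'E'
from h import *
d=np.load("w1.npy"); K,T=cam("wrist"); P=cloud(K,T,d)
print("brown",rect(P,comp(P,342,90,80,24,36)))
print("tile",rect(P,comp(P,193,93,60,5,16)))
print("green",circ(P,comp(P,302,232,32,84,96)))
print("blue",circ(P,comp(P,205,232,36,84,96)))
E
```

```text
brown (array([ 612.7, -207.8]), array([166. ,  88.2]), -13.2, array([28.2, 31.3, 32.7]))
tile (array([612.3,  -5.8]), array([125. ,  60.7]), -3.6, array([ 9.9, 11.6, 13. ]))
green (array([ 434.5, -157.7]), 27.6, np.float64(91.1), array([ 436.1, -157.9]))
blue (array([439. , -28.8]), 27.3, np.float64(91.1), array([446.2, -25.4]))
```

Fits match the given sizes (box 166×88, tile 125×61, jars r≈27). Pick green.

>>> arm_command:
  motion:
    - {"offset":[-0.038,-0.0145,0.03],"spin":0}
    - {"offset":[-0.0386,-0.0144,0.03],"spin":0}
    - {"offset":[0,0,0.055],"spin":0}
    - {"offset":[0,0,0.055],"spin":0}
    - {"offset":[0,0,0.0516],"spin":0}

```text
time_s: 2.6
ee_pos: [434.9, -157.7, 74.3]
ee_rot: [180.0, -0.1, -0.1]
force: [0.4, -0.1, -1.1]
gripper_width: 90.1
gripper_force: 0.0
```

>>> arm_command:
  motion:
    - {"offset":[0,0,0],"spin":0}
    - {"offset":[0,0,0],"spin":0}
    - {"offset":[0,0,0],"spin":0}
    - {"offset":[0,0,0],"spin":0}
    - {"offset":[0,0,0],"spin":0}
  jaw: 0.04

```text
time_s: 3.22
ee_pos: [436.4, -157.4, 76.9]
ee_rot: [179.9, -0.2, -0.0]
force: [-0.7, 1.5, 7.1]
gripper_width: 53.7
gripper_force: 20.0
```

>>> arm_command:
  motion:
    - {"offset":[0,0,-0.03],"spin":0}
    - {"offset":[0,0,-0.03],"spin":0}
    - {"offset":[0.03,0.008,0],"spin":0}
    - {"offset":[0.05,0.014,0],"spin":0}
    - {"offset":[0.05,0.014,0],"spin":0}

```text
time_s: 3.85
ee_pos: [566.3, -193.3, 135.7]
ee_rot: [180.0, -0.0, -0.0]
force: [0.0, -0.5, -1.3]
gripper_width: 53.7
gripper_force: 20.0
```

>>> arm_command:
  motion:
    - {"offset":[0.05,0.014,0],"spin":0}
    - {"offset":[0.037,0.009,0],"spin":0}
    - {"offset":[0,0,0.02],"spin":0}
    - {"offset":[0,0,0],"spin":0}
    - {"offset":[0,0,0],"spin":0}

```text
time_s: 4.47
ee_pos: [652.0, -216.0, 115.7]
ee_rot: [180.0, 0.0, -0.0]
force: [0.7, -0.1, -2.2]
gripper_width: 53.8
gripper_force: 20.0
```

>>> arm_command:
  motion:
    - {"offset":[0,0,0.025],"spin":0}
    - {"offset":[0,0,0.018],"spin":0}
    - {"offset":[0,0,0.003],"spin":0}
    - {"offset":[0,0,0],"spin":0}

```text
time_s: 4.97
ee_pos: [652.5, -216.2, 69.8]
ee_rot: [180.0, -0.0, -0.0]
force: [0.4, -0.0, -2.3]
gripper_width: 53.8
gripper_force: 20.0
```

>>> arm_command:
  motion:
    - {"offset":[0,0,0.002],"spin":0}
    - {"offset":[0,0,0.001],"spin":0}
    - {"offset":[0,0,0],"spin":0}

```text
time_s: 5.35
ee_pos: [652.9, -216.3, 68.0]
ee_rot: [179.9, -0.1, -0.0]
force: [-2.0, 0.3, 5.4]
gripper_width: 53.7
gripper_force: 20.0
```

>>> arm_command:
  motion:
    - {"offset":[0,0,0],"spin":0}
    - {"offset":[0,0,0],"spin":0}
    - {"offset":[0,0,0],"spin":0}
    - {"offset":[0,0,-0.045],"spin":0}
    - {"offset":[0,0,-0.045],"spin":0}
  jaw: 0.09

```text
time_s: 5.98
ee_pos: [651.9, -216.0, 156.5]
ee_rot: [-180.0, 0.1, -0.0]
force: [1.3, -0.9, 0.5]
gripper_width: 90.1
gripper_force: 0.0
```

>>> arm_command:
  motion:
    - {"offset":[-0.0425,-0.0375,0],"spin":0}
    - {"offset":[-0.0425,-0.0375,0],"spin":0}
    - {"offset":[-0.0425,-0.0375,0],"spin":0}
    - {"offset":[-0.0425,-0.0375,0],"spin":0}
    - {"offset":[-0.0425,-0.0375,0],"spin":0}

```text
time_s: 6.6
ee_pos: [438.4, -27.5, 156.3]
ee_rot: [-180.0, -0.0, -0.0]
force: [1.0, 0.6, 1.3]
gripper_width: 89.9
gripper_force: 0.0
```

>>> arm_command:
  motion:
    - {"offset":[0,0,0.04],"spin":0}
    - {"offset":[0,0,0.02],"spin":0}
    - {"offset":[0,0,0],"spin":0}

```text
time_s: 6.98
ee_pos: [438.7, -28.3, 95.4]
ee_rot: [-180.0, 0.2, 0.0]
force: [0.3, 0.9, 0.6]
gripper_width: 90.3
gripper_force: 0.0
```

>>> arm_command:
  motion:
    - {"offset":[0,0,0.02],"spin":0}
    - {"offset":[0,0,0],"spin":0}

```text
time_s: 7.22
ee_pos: [439.6, -28.6, 76.3]
ee_rot: [-180.0, 0.1, -0.0]
force: [0.3, -1.0, 1.1]
gripper_width: 90.3
gripper_force: 0.0
```

>>> arm_command:
  motion:
    - {"offset":[0,0,0],"spin":0}
    - {"offset":[0,0,0],"spin":0}
    - {"offset":[0,0,0],"spin":0}
    - {"offset":[0,0,0],"spin":0}
    - {"offset":[0,0,0],"spin":0}
  jaw: 0.04

```text
time_s: 7.85
ee_pos: [439.9, -28.5, 76.6]
ee_rot: [180.0, -0.0, -0.0]
force: [-0.7, 0.5, 2.4]
gripper_width: 53.6
gripper_force: 20.0
```

>>> arm_command:
  motion:
    - {"offset":[0,0,-0.03],"spin":0}
    - {"offset":[0,0,-0.03],"spin":0}
    - {"offset":[0.017,0.02,0],"spin":0}
    - {"offset":[0.03,0.04,0],"spin":0}
    - {"offset":[0.03,0.04,0],"spin":0}

```text
time_s: 8.48
ee_pos: [517.2, -129.4, 136.1]
ee_rot: [-180.0, 0.0, 0.0]
force: [0.7, 0.4, -1.7]
gripper_width: 53.7
gripper_force: 20.0
```

>>> arm_command:
  motion:
    - {"offset":[0.03,0.04,0],"spin":0}
    - {"offset":[0.028,0.03,0],"spin":0}
    - {"offset":[0,0,0.02],"spin":0}
    - {"offset":[0,0,0],"spin":0}
    - {"offset":[0,0,0],"spin":0}

```text
time_s: 9.1
ee_pos: [574.5, -198.2, 116.4]
ee_rot: [-180.0, 0.0, 0.0]
force: [0.1, 0.1, -1.7]
gripper_width: 53.4
gripper_force: 20.0
```

>>> arm_command:
  motion:
    - {"offset":[0,0,0.025],"spin":0}
    - {"offset":[0,0,0.018],"spin":0}
    - {"offset":[0,0,0.004],"spin":0}
    - {"offset":[0,0,0.0015],"spin":0}
    - {"offset":[0,0,0],"spin":0}

```text
time_s: 9.72
ee_pos: [575.3, -198.7, 68.8]
ee_rot: [180.0, -0.1, -0.0]
force: [1.0, -0.3, -1.5]
gripper_width: 53.4
gripper_force: 20.0
```

>>> arm_command:
  motion:
    - {"offset":[0,0,0.0015],"spin":0}
    - {"offset":[0,0,0],"spin":0}

```text
time_s: 9.98
ee_pos: [575.5, -198.7, 67.6]
ee_rot: [180.0, -0.1, -0.0]
force: [-0.3, 0.0, 4.8]
gripper_width: 53.7
gripper_force: 20.0
```

>>> arm_command:
  motion:
    - {"offset":[0,0,0],"spin":0}
    - {"offset":[0,0,0],"spin":0}
    - {"offset":[0,0,0],"spin":0}
    - {"offset":[0,0,-0.045],"spin":0}
    - {"offset":[0,0,-0.055],"spin":0}
  jaw: 0.09

```text
time_s: 10.6
ee_pos: [573.9, -198.3, 166.0]
ee_rot: [-179.9, 0.2, -0.0]
force: [0.4, -0.5, 0.2]
gripper_width: 90.0
gripper_force: 0.0
```

>>> arm_command:
  motion:
    - {"offset":[-0.008,-0.05,-0.026],"spin":0}
    - {"offset":[-0.008,-0.05,-0.026],"spin":0}
    - {"offset":[-0.008,-0.05,-0.026],"spin":0}
    - {"offset":[-0.008,-0.05,-0.026],"spin":0}
    - {"offset":[-0.008,-0.05,-0.026],"spin":0}

```text
time_s: 11.22
ee_pos: [534.2, 53.0, 297.1]
ee_rot: [180.0, -0.0, -0.0]
force: [0.8, 0.3, 0.4]
gripper_width: 90.1
gripper_force: 0.0
```

>>> arm_command:
  motion:
    - {"offset":[-0.008,-0.05,0],"spin":0}
    - {"offset":[-0.008,-0.05,0],"spin":0}
    - {"offset":[-0.008,-0.05,0],"spin":0}
    - {"offset":[0,0,0],"spin":0}
    - {"offset":[0,0,0],"spin":0}

```text
time_s: 11.85
ee_pos: [510.8, 201.1, 296.1]
ee_rot: [179.9, 0.0, 0.0]
force: [0.1, -0.3, -0.7]
gripper_width: 90.1
gripper_force: 0.0
```

```bash
python3 - <<'E'
from h import *
K,T,p,d=look("wrist","w2"); print(pose())
np.save("w2.npy",d); np.save("w2T.npy",T)
E
```

```text
(array([510.9, 200.6, 296.1]), array([ 1.8e+02,  0.0e+00, -1.0e-01]))
```

View pics/w2.png

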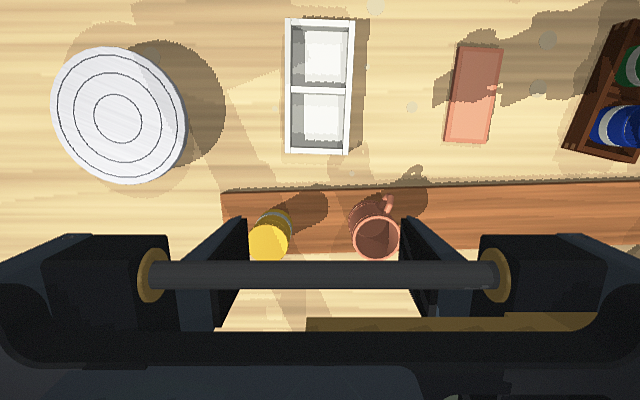

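The view shows yellow (268,240), mug (376,237) with its handle at (388,204), white box (320,88), and both jars standing in the brown box on the right.

```bash
python3 - <<'E'
from h import *
d=np.load("w2.npy"); T=np.load("w2T.npy"); K,_=cam("wrist"); P=cloud(K,T,d)
print("white",rect(P,comp(P,320,88,80,24,36)))
print("tile",rect(P,comp(P,473,93,60,5,16)))
print("yellow",circ(P,comp(P,268,240,32,84,96)))
m=comp(P,376,235,32,91,101); c=circ(P,m); print("mug",c)
r=np.zeros(m.shape,bool); r[185:250,340:405]=1
q=P-np.r_[c[0],0]; rr=np.hypot(q[...,0],q[...,1])
h=r&(rr>38)&(rr<60)&(P[...,2]>45)&(P[...,2]<92)&(q[...,0]>0)
a=q[h]; print(h.sum(),np.round(a.mean(0),1),np.degrees(np.arctan2(np.median(a[:,1]),np.median(a[:,0]))),rr[h].max())
hh=h&(P[...,2]>80); a=q[hh]; print(hh.sum(),np.round(a.mean(0),1) if hh.sum() else 0)
E
```

```text
white (array([618.8, 208.2]), array([166. ,  87.2]), -1.9, array([28.5, 30.6, 32. ]))
tile (array([612. ,  -3.9]), array([125.2,  61.1]), -3.4, array([ 9.3, 10.9, 12.3]))
yellow (array([428.2, 273.4]), 27.4, np.float64(90.6), array([430.5, 272.6]))
mug (array([437.4, 134.8]), 30.9, np.float64(95.3), array([438.5, 135.9]))
156 [ 43.9 -15.2  76.9] -18.767295241506282 55.791577534932685
83 [ 42.8 -15.5  85.9]
```

>>> arm_command:
  motion:
    - {"offset":[-0.0415,-0.0364,0.02],"spin":0}
    - {"offset":[-0.0415,-0.0364,0.02],"spin":0}
    - {"offset":[0,0,0.06],"spin":0}
    - {"offset":[0,0,0.06],"spin":0}
    - {"offset":[0,0,0.04],"spin":0}

```text
time_s: 12.52
ee_pos: [427.3, 272.4, 94.1]
ee_rot: [179.9, 0.1, -0.1]
force: [0.4, -0.3, 0.5]
gripper_width: 89.8
gripper_force: 0.0
```

>>> arm_command:
  motion:
    - {"offset":[0,0,0],"spin":0}
    - {"offset":[0,0,0.02],"spin":0}
    - {"offset":[0,0,0],"spin":0}

```text
time_s: 12.9
ee_pos: [428.6, 273.8, 77.3]
ee_rot: [-180.0, -0.0, -0.1]
force: [0.2, 0.0, 0.4]
gripper_width: 89.7
gripper_force: 0.0
```

>>> arm_command:
  motion:
    - {"offset":[0,0,0],"spin":0}
    - {"offset":[0,0,0],"spin":0}
    - {"offset":[0,0,0],"spin":0}
    - {"offset":[0,0,0],"spin":0}
    - {"offset":[0,0,0],"spin":0}
  jaw: 0.04

```text
time_s: 13.52
ee_pos: [427.9, 274.2, 76.6]
ee_rot: [180.0, -0.0, 0.0]
force: [0.7, -1.6, 3.4]
gripper_width: 53.9
gripper_force: 20.0
```

>>> arm_command:
  motion:
    - {"offset":[0,0,-0.03],"spin":0}
    - {"offset":[0,0,-0.03],"spin":0}
    - {"offset":[0.031,0.013,0],"spin":0}
    - {"offset":[0.04,0.017,0],"spin":0}
    - {"offset":[0.04,0.017,0],"spin":0}

```text
time_s: 14.15
ee_pos: [539.4, 226.9, 135.9]
ee_rot: [180.0, 0.1, 0.0]
force: [-0.2, 0.3, -2.4]
gripper_width: 53.9
gripper_force: 20.0
```

>>> arm_command:
  motion:
    - {"offset":[0.04,0.017,0],"spin":0}
    - {"offset":[0,0,0.02],"spin":0}
    - {"offset":[0,0,0],"spin":0}
    - {"offset":[0,0,0],"spin":0}

```text
time_s: 14.65
ee_pos: [578.4, 210.5, 116.3]
ee_rot: [180.0, 0.0, 0.0]
force: [-1.1, -0.5, -2.3]
gripper_width: 53.9
gripper_force: 20.0
```

Descend 49, watching contact.

>>> arm_command:
  motion:
    - {"offset":[0,0,0.025],"spin":0}
    - {"offset":[0,0,0.018],"spin":0}
    - {"offset":[0,0,0.004],"spin":0}
    - {"offset":[0,0,0.002],"spin":0}
    - {"offset":[0,0,0],"spin":0}

```text
time_s: 15.28
ee_pos: [579.3, 210.6, 68.2]
ee_rot: [-180.0, -0.1, -0.0]
force: [0.2, -0.3, -2.6]
gripper_width: 53.6
gripper_force: 20.0
```

>>> arm_command:
  motion:
    - {"offset":[0,0,0.0015],"spin":0}
    - {"offset":[0,0,0.0005],"spin":0}

```text
time_s: 15.52
ee_pos: [579.6, 210.5, 67.6]
ee_rot: [-180.0, -0.2, -0.0]
force: [-2.1, -1.3, 9.4]
gripper_width: 53.3
gripper_force: 20.0
```

>>> arm_command:
  motion:
    - {"offset":[0,0,0],"spin":0}
    - {"offset":[0,0,0],"spin":0}
    - {"offset":[0,0,0],"spin":0}
    - {"offset":[0,0,-0.045],"spin":0}
    - {"offset":[0,0,-0.055],"spin":0}
  jaw: 0.09

```text
time_s: 16.15
ee_pos: [578.0, 210.0, 165.0]
ee_rot: [179.9, 0.2, -0.0]
force: [1.0, 1.0, -1.0]
gripper_width: 89.6
gripper_force: 0.0
```

>>> arm_command:
  motion:
    - {"offset":[-0.0475,0.0252,0],"spin":0}
    - {"offset":[-0.0475,0.0252,0],"spin":0}
    - {"offset":[-0.047,0.0252,0],"spin":0}
    - {"offset":[0,0,0.04],"spin":0}
    - {"offset":[0,0,0],"spin":0}

```text
time_s: 16.77
ee_pos: [434.7, 134.0, 123.9]
ee_rot: [179.9, 0.3, -0.0]
force: [0.3, -0.1, 1.3]
gripper_width: 89.8
gripper_force: 0.0
```

>>> arm_command:
  motion:
    - {"offset":[0.0025,-0.0005,0.025],"spin":0}
    - {"offset":[0,0,0.02],"spin":0}
    - {"offset":[0,0,0.003],"spin":0}
    - {"offset":[0,0,0],"spin":0}
  newtons: 15

```text
time_s: 17.27
ee_pos: [440.3, 135.6, 78.1]
ee_rot: [-180.0, -0.1, -0.0]
force: [0.4, 0.7, 0.1]
gripper_width: 90.1
gripper_force: 0.0
```

>>> arm_command:
  motion:
    - {"offset":[0,0,0],"spin":0}
    - {"offset":[0,0,0],"spin":0}
    - {"offset":[0,0,0],"spin":0}
    - {"offset":[0,0,0],"spin":0}
    - {"offset":[0,0,0],"spin":0}
  jaw: 0.05
  newtons: 15

```text
time_s: 17.9
ee_pos: [439.5, 135.1, 77.6]
ee_rot: [180.0, -0.0, -0.0]
force: [0.2, -1.1, 4.6]
gripper_width: 60.6
gripper_force: 15.0
```

```bash
python3 - <<'E'
from h import *
K,T,p,d=look("top","top1"); np.save("top1.npy",d); P=cloud(K,T,d)
for n,u,v in [("yellow",248,198),("green",390,162),("blue",380,190)]:
    m=np.zeros(d.shape,bool); r=16; m[v-r:v+r,u-r:u+r]=1
    m&=(P[...,2]>70)&(P[...,2]<90); print(n,rect(P,m) if m.sum()>4 else None)
for n,u,v in (("brown",385,178),("white",247,180)): print(n,rect(P,comp(P,u,v,36,24,36)))
cv2.imwrite("pics/top1c.png",cv2.resize(p[130:270,190:440],(800,448),interpolation=cv2.INTER_CUBIC))
E
```

```text
yellow (array([578.3, 205.9]), array([52.9, 50.6]), 87.8, array([74.9, 80.2, 83.9]))
green (array([ 650.5, -218. ]), array([52.5, 52.5]), -63.4, array([75.2, 80.3, 84.7]))
blue (array([ 573.6, -200.5]), array([53.5, 52.4]), -6.9, array([75.2, 80.2, 84.3]))
brown (array([ 613.3, -209.6]), array([167. ,  88.5]), -13.0, array([24.7, 29.2, 33.3]))
white (array([619.7, 205.7]), array([164.3,  89.4]), -1.8, array([24.8, 28.9, 33.5]))
```

View pics/top1c.png

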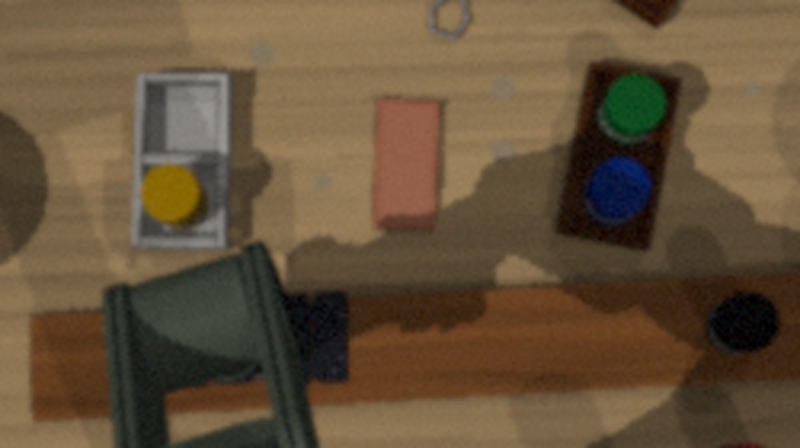

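All three jars are standing centred, with lid tops at 80 mm. The mug is gripped, so lift it high over the yellow jar and go to the far compartment.

>>> arm_command:
  motion:
    - {"offset":[0,0,-0.025],"spin":0}
    - {"offset":[0,0,-0.035],"spin":0}
    - {"offset":[0,0,-0.035],"spin":0}
    - {"offset":[0.03,-0.0097,0],"spin":0}
    - {"offset":[0.045,-0.0147,0],"spin":0}

```text
time_s: 18.58
ee_pos: [514.0, 159.7, 172.5]
ee_rot: [-180.0, 0.0, -0.0]
force: [1.0, -0.7, -1.4]
gripper_width: 60.9
gripper_force: 15.0
```

>>> arm_command:
  motion:
    - {"offset":[0.05,-0.0163,0],"spin":0}
    - {"offset":[0.05,-0.0163,0],"spin":0}
    - {"offset":[0.0465,-0.015,0],"spin":0}
    - {"offset":[0,0,0],"spin":0}
    - {"offset":[0,0,0],"spin":0}

```text
time_s: 19.2
ee_pos: [659.6, 206.9, 170.8]
ee_rot: [179.9, 0.2, -0.0]
force: [-1.1, -0.4, -1.8]
gripper_width: 60.3
gripper_force: 15.0
```

```bash
python3 - <<'E'
from h import *
K,T,p,d=look("wrist","w3"); print(pose()); P=cloud(K,T,d); np.save("w3.npy",d)
E
```

```text
(array([659.5, 206.8, 171.5]), array([ 1.8e+02,  1.0e-01, -0.0e+00]))
```

View pics/w3.png

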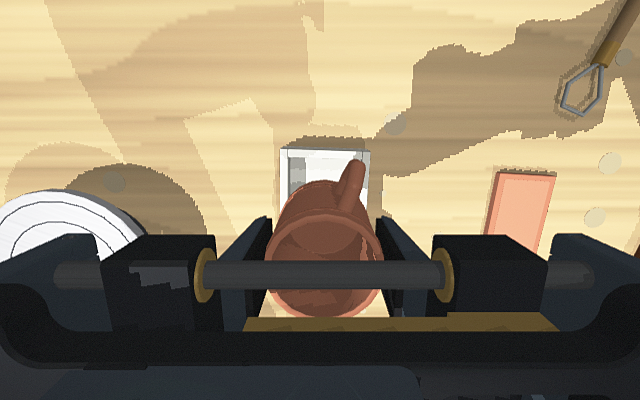

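The mug is held upright with its handle forward (355,175), above the far compartment of the white box. Descending.

>>> arm_command:
  motion:
    - {"offset":[0,0,0.03],"spin":0}
    - {"offset":[0,0,0.03],"spin":0}
    - {"offset":[0,0,0.012],"spin":0}
    - {"offset":[0,0,0.006],"spin":0}
    - {"offset":[0,0,0.006],"spin":0}

```text
time_s: 19.88
ee_pos: [661.4, 207.3, 89.4]
ee_rot: [-180.0, -0.1, -0.0]
force: [0.2, 0.3, -2.1]
gripper_width: 60.6
gripper_force: 15.0
```

>>> arm_command:
  motion:
    - {"offset":[0,0,0.006],"spin":0}
    - {"offset":[0,0,0.006],"spin":0}
    - {"offset":[0,0,0.003],"spin":0}
    - {"offset":[0,0,0],"spin":0}

```text
time_s: 20.38
ee_pos: [660.7, 207.1, 73.0]
ee_rot: [180.0, 0.0, -0.0]
force: [0.7, -0.3, -2.9]
gripper_width: 60.8
gripper_force: 15.0
```

>>> arm_command:
  motion:
    - {"offset":[0,0,0.002],"spin":0}
    - {"offset":[0,0,0.001],"spin":0}
    - {"offset":[0,0,0],"spin":0}

```text
time_s: 20.75
ee_pos: [660.8, 207.1, 70.3]
ee_rot: [180.0, 0.0, -0.0]
force: [-0.4, 0.5, -1.3]
gripper_width: 60.6
gripper_force: 15.0
```

>>> arm_command:
  motion:
    - {"offset":[0,0,0.001],"spin":0}
    - {"offset":[0,0,0.001],"spin":0}
    - {"offset":[0,0,0],"spin":0}

```text
time_s: 21.12
ee_pos: [661.4, 207.3, 69.3]
ee_rot: [-180.0, -0.1, -0.0]
force: [-0.8, -0.4, 3.1]
gripper_width: 60.6
gripper_force: 15.0
```

>>> arm_command:
  motion:
    - {"offset":[0,0,0],"spin":0}
    - {"offset":[0,0,0],"spin":0}
    - {"offset":[0,0,0],"spin":0}
    - {"offset":[0,0,-0.045],"spin":0}
    - {"offset":[0,0,-0.055],"spin":0}
  jaw: 0.09

```text
time_s: 21.75
ee_pos: [660.0, 206.9, 167.7]
ee_rot: [179.9, 0.2, -0.0]
force: [1.3, 0.1, 0.2]
gripper_width: 90.0
gripper_force: 0.0
```

>>> arm_command:
  motion:
    - {"offset":[-0.012,0.053,0],"spin":0}
    - {"offset":[-0.012,0.053,0],"spin":0}
    - {"offset":[-0.012,0.053,0],"spin":0}
    - {"offset":[-0.012,0.053,0],"spin":0.06}
    - {"offset":[0,0,0],"spin":0}

```text
time_s: 22.38
ee_pos: [611.8, -8.2, 168.5]
ee_rot: [179.9, 0.0, -3.7]
force: [0.4, 0.5, -0.0]
gripper_width: 89.7
gripper_force: 0.0
```

```bash
python3 - <<'E'
from h import *
print(pose(),togo(612,-5,17,-3.5))
K,T,p,d=look("top","top2"); P=cloud(K,T,d)
for n,u,v in [("mug",247,162),("yellow",248,198)]:
    m=np.zeros(d.shape,bool); r=17; m[v-r:v+r,u-r:u+r]=1
    m&=(P[...,2]>70)&(P[...,2]<96); print(n,rect(P,m) if m.sum()>4 else None)
cv2.imwrite("pics/top2c.png",cv2.resize(p[120:270,190:440],(800,480),interpolation=cv2.INTER_CUBIC))
E
```

```text
(array([611.8,  -8.2, 168.5]), array([179.9,   0. ,  -3.7])) (array([ 1.000e-04, -3.400e-03,  1.515e-01]), 'spin', np.float64(-0.0039))
mug (array([667.9, 206. ]), array([75.7, 61. ]), 14.0, array([71.7, 82.2, 88.4]))
yellow (array([580.4, 207.6]), array([52.3, 51.6]), 53.7, array([75.2, 79.7, 84.3]))
```

View pics/top2c.png

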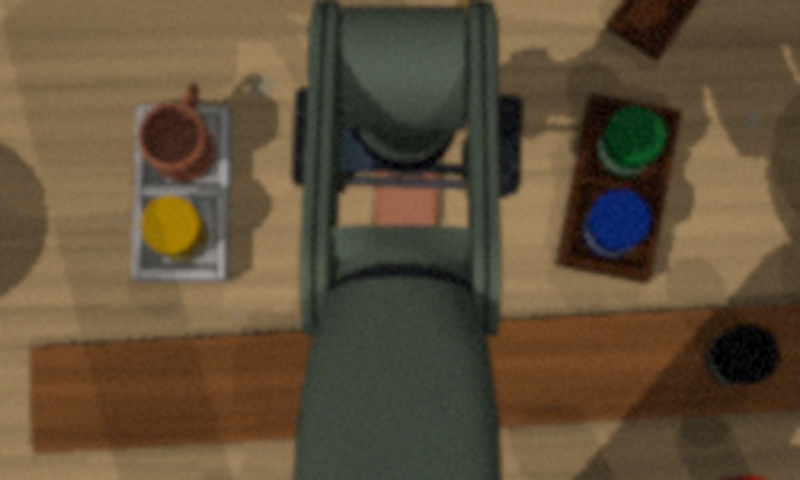

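The mug stands in the white box with its handle outward (190,95), clear of the yellow jar (172,225). Descending to the tile.

>>> arm_command:
  motion:
    - {"offset":[0,-0.0034,0.05],"spin":0}
    - {"offset":[0,0,0.05],"spin":0}
    - {"offset":[0,0,0.035],"spin":0}
    - {"offset":[0,0,0.01],"spin":0}
    - {"offset":[0,0,0],"spin":0}

```text
time_s: 23.05
ee_pos: [613.5, -0.6, 23.4]
ee_rot: [-180.0, -0.0, -3.4]
force: [0.1, -0.6, 0.2]
gripper_width: 90.0
gripper_force: 0.0
```

>>> arm_command:
  motion:
    - {"offset":[-0.001,0.004,0.004],"spin":0}
    - {"offset":[0,0,0.003],"spin":0}
    - {"offset":[0,0,0],"spin":0}

```text
time_s: 23.42
ee_pos: [611.9, -5.6, 16.8]
ee_rot: [180.0, -0.0, -3.5]
force: [-0.6, -0.5, -0.3]
gripper_width: 90.2
gripper_force: 0.0
```

>>> arm_command:
  motion:
    - {"offset":[0,0,0],"spin":0}
    - {"offset":[0,0,0],"spin":0}
    - {"offset":[0,0,0],"spin":0}
    - {"offset":[0,0,0],"spin":0}
    - {"offset":[0,0,0],"spin":0}
  jaw: 0.05
  newtons: 20

```text
time_s: 24.05
ee_pos: [611.8, -5.4, 16.4]
ee_rot: [180.0, -0.0, -3.4]
force: [0.6, 0.3, 1.0]
gripper_width: 59.8
gripper_force: 20.0
```

>>> arm_command:
  motion:
    - {"offset":[0,0,-0.025],"spin":0}
    - {"offset":[0,0,-0.04],"spin":0}
    - {"offset":[0,0,-0.045],"spin":0}
    - {"offset":[0,0,-0.01],"spin":0.085}
    - {"offset":[0,0,0],"spin":0.086}

```text
time_s: 24.68
ee_pos: [612.3, -5.4, 137.8]
ee_rot: [-180.0, -0.1, -13.4]
force: [-1.3, -0.8, -1.0]
gripper_width: 59.8
gripper_force: 20.0
```

>>> arm_command:
  motion:
    - {"offset":[0.0094,0.0394,0],"spin":0}
    - {"offset":[0.0094,0.0394,0],"spin":0}
    - {"offset":[0.0094,0.0394,0],"spin":0}
    - {"offset":[0.0094,0.0394,0],"spin":0}
    - {"offset":[0.0094,0.0394,0],"spin":0}

```text
time_s: 25.3
ee_pos: [612.0, -209.1, 136.0]
ee_rot: [-180.0, 0.0, -13.2]
force: [0.8, -0.4, 0.6]
gripper_width: 60.1
gripper_force: 20.0
```

>>> arm_command:
  motion:
    - {"offset":[0,0,0],"spin":0}
    - {"offset":[0,0,0],"spin":0}

```text
time_s: 25.55
ee_pos: [612.0, -207.5, 135.9]
ee_rot: [-180.0, 0.1, -13.3]
force: [-0.6, 0.2, -1.0]
gripper_width: 60.2
gripper_force: 20.0
```

```bash
python3 - <<'E'
from h import *
print(pose(),togo(613,-208,100,-13.2))
K,T,p,d=look("wrist","w4")
E
```

```text
(array([ 612. , -207.5,  135.9]), array([-1.80e+02,  1.00e-01, -1.33e+01])) (array([0.0011, 0.0003, 0.0359]), 'spin', np.float64(-0.0012))
```

View pics/w4.png

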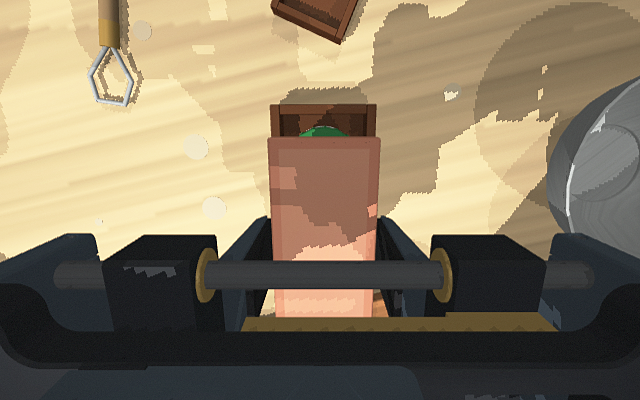

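The tile is held flat and aligned with the brown box below (box 270–375, tile 268–380). Lowering.

>>> arm_command:
  motion:
    - {"offset":[0.001,0,0.02],"spin":0}
    - {"offset":[0,0,0.01],"spin":0}
    - {"offset":[0,0,0.004],"spin":0}
    - {"offset":[0,0,0.002],"spin":0}
    - {"offset":[0,0,0],"spin":0}

```text
time_s: 26.22
ee_pos: [613.5, -208.1, 100.7]
ee_rot: [180.0, -0.0, -13.2]
force: [0.1, -0.3, -1.4]
gripper_width: 59.9
gripper_force: 20.0
```

>>> arm_command:
  motion:
    - {"offset":[0,0,0.0015],"spin":0}
    - {"offset":[0,0,0.001],"spin":0}
    - {"offset":[0,0,0],"spin":0}

```text
time_s: 26.6
ee_pos: [613.3, -208.2, 97.9]
ee_rot: [180.0, -0.0, -13.3]
force: [-0.5, 0.6, -0.9]
gripper_width: 59.8
gripper_force: 20.0
```

>>> arm_command:
  motion:
    - {"offset":[0,0,0.001],"spin":0}
    - {"offset":[0,0,0],"spin":0}
    - {"offset":[0,0,0],"spin":0}

```text
time_s: 26.98
ee_pos: [613.5, -208.3, 97.4]
ee_rot: [180.0, -0.0, -13.2]
force: [-0.7, 0.2, 2.9]
gripper_width: 59.9
gripper_force: 20.0
```

>>> arm_command:
  motion:
    - {"offset":[0,0,0],"spin":0}
    - {"offset":[0,0,0],"spin":0}
    - {"offset":[0,0,0],"spin":0}
    - {"offset":[0,0,-0.03],"spin":0}
    - {"offset":[0,0,-0.05],"spin":0}
  jaw: 0.09

```text
time_s: 27.6
ee_pos: [612.2, -207.7, 175.5]
ee_rot: [-180.0, 0.3, -13.2]
force: [0.9, -0.7, -0.0]
gripper_width: 90.2
gripper_force: 0.0
```

>>> arm_command:
  motion:
    - {"offset":[-0.02,-0.03,-0.04],"spin":0}
    - {"offset":[-0.03,-0.04,-0.03],"spin":0}
    - {"offset":[-0.03,-0.05,-0.02],"spin":0}
    - {"offset":[-0.03,-0.05,0],"spin":0}
    - {"offset":[0,0,0],"spin":0}

```text
time_s: 28.22
ee_pos: [544.0, -14.3, 267.5]
ee_rot: [-180.0, -0.0, -13.0]
force: [-0.0, 0.3, 0.4]
gripper_width: 90.1
gripper_force: 0.0
```

```bash
python3 - <<'E'
from h import *
print(pose())
K,T,p,d=look("top","top3"); P=cloud(K,T,d)
print("tile",rect(P,comp(P,384,176,36,78,105)))
for n,u,v in (("brown",385,178),("white",247,180)): print(n,rect(P,comp(P,u,v,36,24,36)))
K,T,q,d=look("scene","scene3")
a=cv2.resize(p[110:290,190:530],(800,424),interpolation=cv2.INTER_CUBIC); cv2.imwrite("pics/top3c.png",a)
cv2.imwrite("pics/scene3c.png",cv2.resize(q[110:310,190:450],(780,600),interpolation=cv2.INTER_CUBIC))
E
```

```text
(array([544. , -14.3, 267.5]), array([-180.,   -0.,  -13.]))
tile (array([ 612., -210.]), array([131.8,  61. ]), -12.9, array([85.5, 90.5, 95. ]))
brown (array([ 614. , -209.7]), array([167.7,  88.4]), -12.9, array([25.3, 29.4, 33.6]))
white (array([619.5, 205.5]), array([163.9,  88.9]), -1.9, array([25.1, 29.4, 33.7]))
```

View pics/top3c.png

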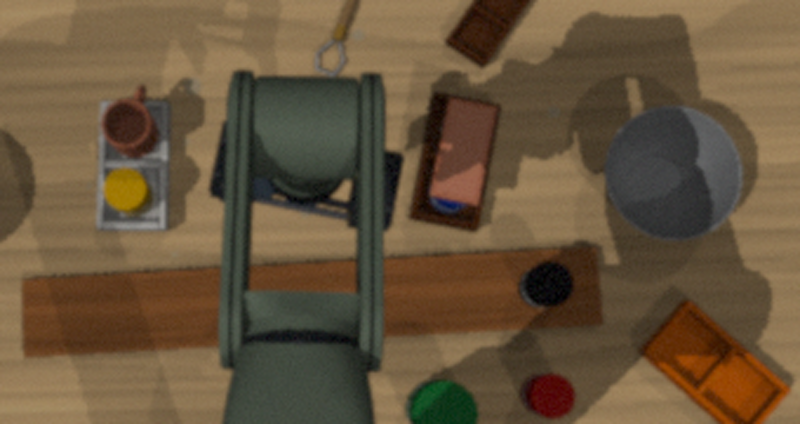

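View pics/scene3c.png

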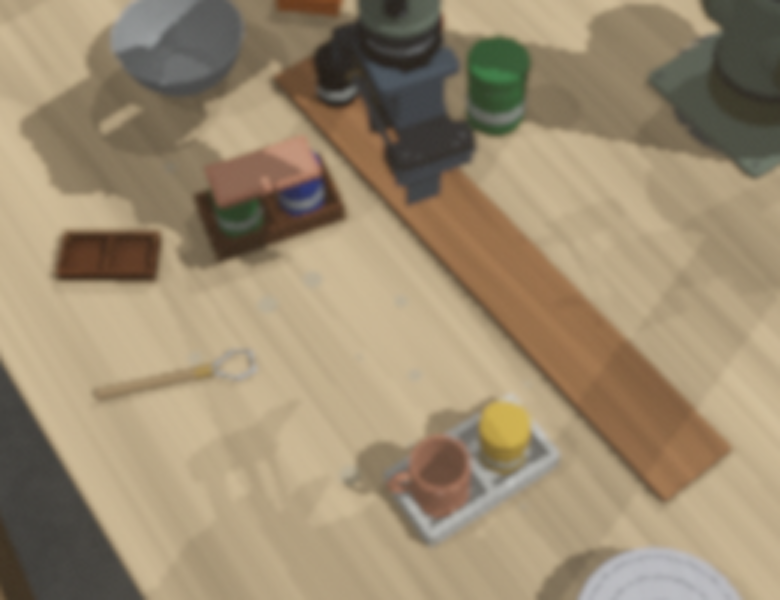

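Both views show the tile centred flat on the blue and green lids. The mug and yellow jar stand apart in the white box, and the bowl and black jar have not moved. Handing in.

```bash
python3 -c "
from workcell import env
print(env.job_done())"
```

```text
the job is handed in; nothing more can be done
None
```

I made up both glazing kits and handed the job in at about 28 s of the 134 s allowed; final camera checks showed everything in place, but the hand-in call returned no verdict.

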